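# Close and lock the tile clamp in the clay workshop

### The arm

A 6-joint arm with a two-finger parallel gripper is mounted at the origin on the work surface. World frame = base frame: x ahead of the robot, y to its left, z up, the work surface at z = 0. Lengths are in m, angles in rad, forces in N, time in s.
With the tool pointing down it reaches from about 0.35 to 0.85 m from the base axis. Payload 8.1 kg.
Tool frame: the origin (TCP) lies at the very end of the fingers, on their centre line; the grasp point (between the pads) lies 19 mm behind it; z points along the fingers, y is the line along which they close (so a half turn about z gives the same grasp; the last joint's range is limited). The gripper opens to 85 mm and grips with 20 to 120 N. Pads are 22 mm wide; open, the fingers measure 114 mm over their backs; the gripper's body (76 mm by 85 mm) begins 54 mm behind the grasp point. The pads swing forward as they close: fully open they stand 13 mm farther back than shut.
Start: joints at [1.105, 0.13, 1.488, -0, 1.523, -0.085], TCP at [0.223, 0.557, 0.231] pointing down, gripper open.
Joint ranges: [-2.96, 2.96], [-0.89, 2.26], [0.02, 2.5], [-1.34, 4.48], [0, 2.73], [-2.66, 2.66]. Speed limits (rad/s): [2.39, 2.39, 2.79, 3.14, 3.14, 3.14].

### API

Orientations are given as a unit quaternion [w, x, y, z].
In Python, from bench import telemetry, imaging, ticket gives the robot as it stands.
- The arm moves only by the tool jog_arm, never from a script. Its argument "increments" is a list of rows, each a list of 3 entries, a list of its own where there are three numbers: the shift along the tool's x, y, z as a fraction of full scale, then the turn, a rotation vector about the tool's x, y, z as a fraction of full scale, then the opening, from 0 (shut) to 1 (fully open). A call has 1 to 12 rows; each row shifts and turns the commanded pose from where the row before left it, along the tool's axes as they then stand; what a row does not reach is not made up. Full scale, the value 1, is 0.25 m for a shift and 90 degrees for a turn. A row lasts 1/10 s, in which the tool goes at most 50 mm and 8.59 degrees, less where a joint would pass 70% of its speed; a pose out of reach is approached as far as the arm can. A call with a number of a shift or a turn outside -1 to 1 is refused whole. A call with a gripper value outside its range is refused whole. The fingers move at their own pace and stop on an object; "force" is the grip in N (left out, the last holds). Time passes only in rows, so rows that do not move let the fingers close. It gives the time, the measured TCP pose, the force, the opening and the grip force at its end, in the units of the state.
- telemetry.sense(): the state, without advancing time (a new reading comes with each control period).
- imaging.read_camera(name): name is "scene" or "top"; returns the picture (480x640x3 uint8, red, green, blue); there is no depth.
- imaging.get_calibration(name): a dict with "intrinsics" (3x3 intrinsics, pixels), "world_to_cam" (4x4, takes a point from world to camera coordinates). Camera axes: x right, y down, z forward; pixel columns grow to the right and rows downward; lengths in m; the calibration is good to about 2 mm. A picture is of the moment at which its call begins. get_calibration takes no time and is no camera call.
- ticket.sign_off(): hands the job in; it is judged then, once.
The state is a dict: "time_s": time; "q": joint angles; "joint_velocities": joint speeds; "tau": joint torques, N m; "ee_pos": TCP position; "ee_rot": TCP orientation; "contact_force": force on the tool from outside, world axes, zero at the start; "moment": the same for the moment, N m; "finger_gap": finger opening in m; "gripper_force": force on a finger pad.
Only numpy, scipy, OpenCV 4.12 (cv2) and the standard library are available. Lean on these libraries where they do the work, as an engineer would, in place of code of your own. Each camera call takes 0.05 s, during which the arm holds its last target. There are 200 camera calls.

### The job

Close the tile clamp and lock it: push the pin's black grip along the long leg of the L-shaped slot until the wooden jaw is home against the terracotta tile, then push it sideways round the corner to the blind end of the short leg, and leave it there. Only push the grip, gently, with closed fingers or the outside of a finger: do not pinch it or pull it up, and leave the figure, the jar and the cup where they stand.

Things in the scene. Friction and masses are not known exactly. Their poses are not given: they have to be found in the camera images.
- jig: Tile clamp, fixed to the table, turned up to 0.6 rad: plywood board 390 x 200 x 18 mm. Origin at the centre of its underside (table top, z = 0); x runs from the pin end to the tile, y left, z up. Its steel gate plate, top at z = 36 mm, covers x -175 to -45, y -50 to 85 and has an L-shaped slot 19 mm wide. Positions below are in this frame, mm.
- slot_open (a point): Where the pin's centre stands at the open end of the long leg: (-150, 0, 36), on the plate's top. The long leg runs from here along clamp +x, 80 mm, to slot_corner.
- slot_corner (a point): Where the pin's centre stands at the corner: (-70, 0, 36). The short leg runs from here along clamp +y, 45 mm, to slot_end; the pin has 3 mm of play back towards -x in it.
- slot_end (a point): Where the pin's centre stands at the closed end of the short leg: (-70, 45, 36).
- tile (a point): Middle of the front edge of the fixed terracotta tile: (61, 0, 30), top of the tile. Tile 100 x 110 x 12 mm, with a fence 45 mm high behind it. The wooden jaw before it (120 mm wide, 22 thick, top at z = 48) has its tile-side face at x = -20 mm plus joint jaw, between gate plate and tile.
- pin_top (a point): Centre of the flat top of the pin's grip: a black plastic sleeve (pin_c1), an upright cylinder of 28 mm diameter from z = 44 to z = 90 mm above the table, on a 16 mm steel pin that stands up through the slot. It never tips, stays where left and stops hard at the slot's edges and ends. About 2.5 N moves it along the long leg, 2 N along the short leg.
- jaw (a joint): How far pin and jaw have moved along the long leg (clamp +x), m: 0 at the open end of the slot, 0.080 with the pin at the corner and the jaw on the tile. Starts between 0 and 0.04. The pin can turn the corner only above 0.077.
- cross (a joint): How far the pin has moved sideways along the short leg (clamp +y), m: 0 in the long leg (about 0.0015 of play either way), 0.045 at the closed end of the short leg.
- pin (a joint): How far the pin is pulled up, m: 0 at rest, up to 0.015 against its weight (1.2 N) and a weak spring. It must stay down.
- figure: Bystander: a turned wooden figure, 48 mm diameter at most, 140 mm tall, loose, standing beside the clamp. Origin at the centre of its underside.
- glaze: Bystander: a white ceramic jar with a lid, 60 mm diameter, 75 mm tall, loose, standing beside the clamp. Origin at the centre of its underside.
- cup: Bystander: a terracotta cup, 72 mm diameter, 85 mm tall, loose, standing beside the clamp. Origin at the centre of its underside.

How it is judged:
On the way, in this order (a step that is already met when the one before it is completed fails the run):
1. the pin is at the corner, still in the long leg, with the jaw on the tile (value of joint jaw above 0.074 m and value of joint cross below 0.02 m), for 0.05 s.
2. the pin is at the closed end of the short leg (value of joint cross above 0.041 m and value of joint jaw above 0.074 m), for 0.2 s.
At the end, for the whole second after the job is handed in: The jaw is home against the tile (jaw above 0.074 m), the pin is at the closed end of the short leg (cross within 4 mm of 0.045 m), down (lifted less than 3 mm) and at rest, and the bystanders stand upright within 20 mm of where they were (all of step 2 and value of joint pin below 0.003 m and velocity of joint jaw between -0.01 and 0.01 m/s and velocity of joint cross between -0.01 and 0.01 m/s and distance of each of figure, glaze, cup from where it was at the start of the episode below 0.02 m and angle between each of figure, glaze, cup's own z axis and vertical below 0.3 rad); the robot touches nothing.
It fails at once if the grip is pinched or forced (over 40 N between the fingers and the pin) (contact force between the fingers and pin_c1 above 40 N).
It fails at once if the pin is pulled up by more than 6 mm (value of joint pin above 0.006 m).
It fails at once if a bystander is moved by more than 20 mm, lifted or tipped (distance of any of figure, glaze, cup from where it was at the start of the episode above 0.02 m or angle between any of figure, glaze, cup's own z axis and vertical above 0.3 rad).
It also fails if it takes over 38 s, if anything falls off the work surface, if the arm or the gripper's body presses on something with over 40 N, if the wrist force passes 120 N, or if a joint passes its speed limit or range.

## Working session

There is one attempt and no reset: what is moved stays moved. The work goes in short steps, Python scripts to look and compute and a tool call to move; the robot and the scene stay as the last step left them, time stands still between calls to the robot, and variables do not carry over. Pictures are saved under pics/ and viewed, at most 10 in all, crops included, and the job is handed in when it is done.

Besides the shell and the picture viewer there is one more tool, called after "Request:" in YAML: its name, and indented under it one key for each argument. jog_arm: Moves the arm, as the interface text tells. Shift numbers are shares of 0.25 m and turn numbers shares of 90 degrees, none past 1 either way. Its arguments: {"type":"object","properties":{"increments":{"type":"array"},"force":{"type":"number"}},"required":["increments"]}

```bash
mkdir -p pics; python3 - <<'E'
from bench import telemetry, imaging
import cv2
for n in ("scene","top"):
    cv2.imwrite(f"pics/{n}0.png", imaging.read_camera(n)[:,:,::-1])
    c=imaging.get_calibration(n); print(c["intrinsics"],c["world_to_cam"])
s=telemetry.sense(); print(s["time_s"],s["ee_pos"],s["ee_rot"])
E
```

```text
[[575.75610328   0.         317.00559865]
 [  0.         575.75610328 234.71195346]
 [  0.           0.           1.        ]] [[ 0.00263277  0.99992535  0.01193146 -0.00522383]
 [ 0.64205528  0.00745709 -0.76662208 -0.30099606]
 [-0.76665382  0.009679   -0.64198772  1.50860112]
 [ 0.          0.          0.          1.        ]]
[[495.09155987   0.         315.75176327]
 [  0.         495.09155987 244.0481636 ]
 [  0.           0.           1.        ]] [[ 0.01725933 -0.99977178  0.01258989  0.01134572]
 [-0.98859472 -0.01894779 -0.14940368  0.58451605]
 [ 0.14960813 -0.00986769 -0.98869613  0.82336618]
 [ 0.          0.          0.          1.        ]]
0.1 [0.22276237 0.55658895 0.23036972] [-2.13515128e-04  1.89254342e-01  9.81927765e-01 -7.82758703e-04]
```

View pics/scene0.png

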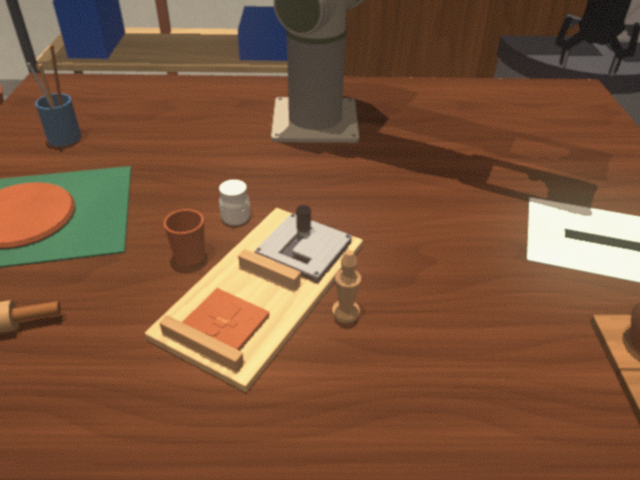

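View pics/top0.png

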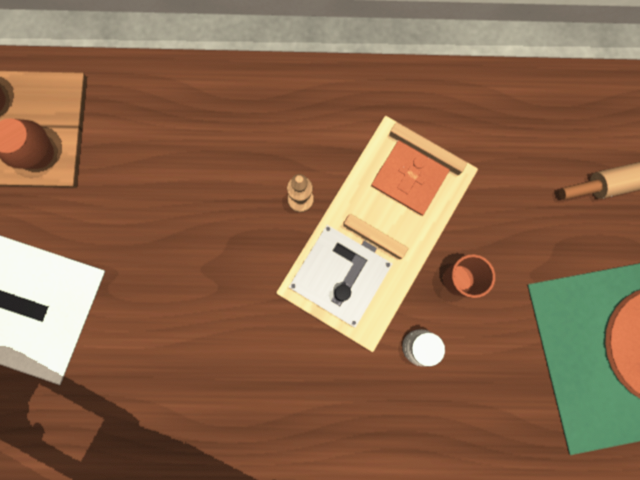

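The scene view shows the grip top at about (304,208) and the board corners at (278,210), (363,243), (243,377) and (152,335). The top view shows the grip top at (343,292) and the corners at (388,117), (477,168), (373,350) and (278,292). The figure is on the clamp's +y side, and the jar and cup are on its -y side.

```bash
cat > h.py <<'E'
import numpy as np
from scipy.optimize import least_squares
from bench import imaging
C={n:imaging.get_calibration(n) for n in("scene","top")}
def proj(n,P):
    T=C[n]["world_to_cam"];p=(np.atleast_2d(P)@T[:3,:3].T+T[:3,3])@C[n]["intrinsics"].T
    return p[:,:2]/p[:,2:]
def tri(a,b):
    return least_squares(lambda X:np.r_[(proj("scene",X)-a).ravel(),(proj("top",X)-b).ravel()],[.4,0,.05])
def w(p,P):
    c,s=np.cos(p[2]),np.sin(p[2]);P=np.atleast_2d(P)/1000.
    return np.c_[p[0]+c*P[:,0]-s*P[:,1],p[1]+s*P[:,0]+c*P[:,1],P[:,2]]
E
python3 - <<'E'
from h import *
K=[[-195,100,18],[-195,-100,18],[195,100,18],[195,-100,18]]
t=[[278,292],[373,350],[388,117],[477,168]]; s=[[363,243],[278,210],[243,377],[152,335]]
f=lambda p:np.r_[(proj("top",w(p,K))-t).ravel(),(proj("scene",w(p,K))-s).ravel()]
r=least_squares(f,[.4,-.05,-.5]);p=r.x
print("clamp",p,r.fun.round(1))
for a,b in zip(s,t): print("corner z",tri(a,b).x.round(4))
def inv(X): 
    c,s=np.cos(p[2]),np.sin(p[2]);d=X[:2]-p[:2];return np.r_[c*d[0]+s*d[1],-s*d[0]+c*d[1],X[2]]*1000
q=tri([304,208],[343,292]);print("pin",q.x,q.fun.round(1),inv(q.x))
for n,a,b in(("fig",[349,258],[299,181]),("jar",[233,186],[428,349]),("cup",[185,219],[473,276])):
    q=tri(a,b);print(n,q.x,q.fun.round(1),inv(q.x))
import cv2
im=[]
for n in("scene","top"):
    I=cv2.imread(f"pics/{n}0.png")
    x,y=proj(n,w(p,[-110,10,36]))[0].astype(int)
    L=cv2.resize(I[y-60:y+60,x-60:x+60],None,fx=3.3,fy=3.3,interpolation=cv2.INTER_CUBIC)
    for P,c in(([-150,0,36],(0,0,255)),([-70,0,36],(0,255,0)),([-70,45,36],(255,0,0)),([-175,-50,36],(0,255,255)),([-45,85,36],(0,255,255)),([-175,85,36],(0,255,255)),([-45,-50,36],(0,255,255))):
        u=(proj(n,w(p,P))[0]-[x-60,y-60])*3.3; cv2.circle(L,tuple(int(v) for v in u),3,c,1)
    im.append(L)
cv2.imwrite("pics/chk.png",np.hstack(im))
E
```

```text
clamp [ 0.61794252 -0.09157298 -0.52997972] [-3.4  0.2 -1.4  1.9 -3.2 -2.3  0.8  0.5  0.3 -4.6 -1.3 -3.9  2.1  7.1
 -7.9 -4.1]
corner z [0.5014 0.0905 0.0071]
corner z [ 0.4021 -0.0802  0.0106]
corner z [ 0.8293 -0.1079  0.0251]
corner z [ 0.7377 -0.2695  0.0126]
pin [ 0.49885974 -0.02251974  0.08973008] [-0.7 -0.1 -0.6 -0. ] [-137.65419026   -0.61790088   89.73008289]
fig [0.67455941 0.05215485 0.12472543] [-0.3 -0.  -0.3 -0. ] [-23.8066601  152.63159444 124.72543343]
jar [ 0.40893795 -0.16444987  0.07481732] [-0.3 -0.1 -0.2  0. ] [-143.49234221 -168.53456434   74.81732364]
cup [ 0.52926496 -0.23799846  0.08589827] [-0.6 -0.2 -0.6  0. ] [  -2.49213173 -171.16635633   85.89826956]
```

View pics/chk.png

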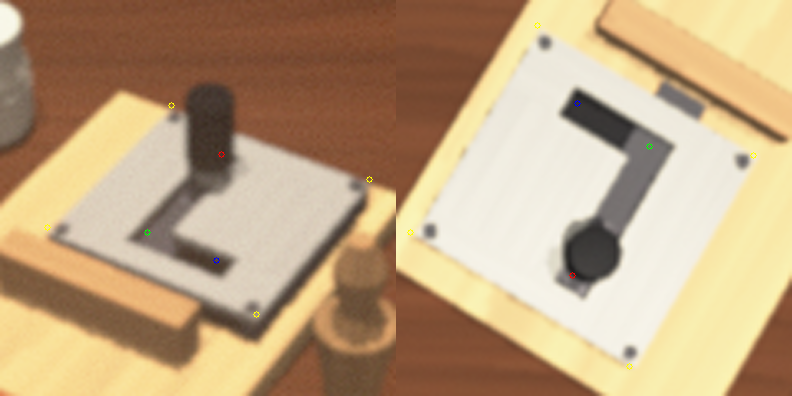

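```bash
cat >> h.py <<'E'
E
python3 - <<'E'
from h import *
p0=[0.61794252,-0.09157298,-0.52997972]
o={n:proj(n,w(p0,[-110,10,36]))[0].astype(int)-60 for n in("scene","top")}
T=[[-60.5,-9.5,540+132-396,146],[-60.5,54.5,575-396,89],[-79.5,54.5,561-396,114],[-45,-50,757-396,158],[-175,-50,632-396,365],[-175,85,415-396,237],[-45,85,540-396,33]]
S=[[-60.5,-9.5,127,238],[-60.5,54.5,220,277],[-79.5,54.5,237,258],[-45,-50,48,236],[-45,85,255,318],[-175,85,366,190]]
def f(p):
    r=[]
    for n,A in(("top",T),("scene",S)):
        A=np.array(A,float);r.append((proj(n,w(p,np.c_[A[:,:2],0*A[:,0]+36]))-(A[:,2:]/3.3+o[n])).ravel())
    return np.concatenate(r)
r=least_squares(f,p0,loss="soft_l1");p=r.x;print(p.tolist(),f(p).round(1))
def inv(X):
    c,s=np.cos(p[2]),np.sin(p[2]);d=np.array(X)[:2]-p[:2];return (np.r_[c*d[0]+s*d[1],-s*d[0]+c*d[1]]*1000).round(1)
print("pin",inv([.49886,-.02252]),"fig",inv([.6746,.0522]),"jar",inv([.409,-.1644]),"cup",inv([.529,-.238]))
E
```

```text
[0.6170438128397152, -0.09267601692628577, -0.525646297085978] [ 1.3 -0.9 -0.5 -2.2 -1.7 -0.7 -0.2 -0.2  0.4  1.2 -0.6 -0.6 -0.2 -1.4
 -1.8 -0.8  0.1 -0.5  0.3 -0.9 -0.9 -2.9 -0.1 -1.7  0.3 -3.8]
pin [-137.4    1.4] fig [-22.9 154.2] jar [-144.  -166.4] cup [  -3.2 -169.9]
```

Request:
jog_arm:
  increments:
    - [[0,0,0],[0,0,0.092],0]
    - [[-0.15,-0.112,0],[0,0,0],0]
    - [[-0.15,-0.112,0],[0,0,0],0]
    - [[-0.15,-0.112,0],[0,0,0],0]
    - [[-0.15,-0.112,0],[0,0,0],0]
    - [[-0.15,-0.112,0],[0,0,0],0]
    - [[-0.15,-0.112,0],[0,0,0],0]
    - [[-0.15,-0.112,0],[0,0,0],0]
    - [[-0.15,-0.112,0],[0,0,0],0]
    - [[-0.15,-0.112,0],[0,0,0],0]
    - [[-0.15,-0.112,0],[0,0,0],0]
    - [[0,0,0],[0,0,0],0]
  force: 20

```text
time_s: 1.3
ee_pos: [0.4084, 0.1218, 0.231]
ee_rot: [0.0, 0.263, 0.965, -0.001]
contact_force: [0.0, 0.1, -0.8]
finger_gap: 0.0003
gripper_force: 0.0
```

```bash
cat > st.py <<'E'
import numpy as np
from scipy.spatial.transform import Rotation as R
from bench import telemetry
s=telemetry.sense();p=np.array([0.61704,-0.09268,-0.52565])
X=np.array(s["ee_pos"]);c,n=np.cos(p[2]),np.sin(p[2]);d=X[:2]-p[:2]
q=np.array(s["ee_rot"]);M=R.from_quat(q[[1,2,3,0]]).as_matrix()
f=s["contact_force"]
print("t",round(s["time_s"],2),"clamp mm",np.round([1e3*(c*d[0]+n*d[1]),1e3*(-n*d[0]+c*d[1]),1e3*X[2]],1),"toolx vs -X deg",round(np.degrees(np.arctan2(M[1,0],M[0,0])-(np.pi+p[2])),2),"tilt",M[:,2].round(3),"F clamp",np.round([c*f[0]+n*f[1],-n*f[0]+c*f[1],f[2]],2),"gap",s["finger_gap"])
E
python3 st.py
```

```text
t 1.3 clamp mm [-288.1   80.8  231. ] toolx vs -X deg -0.37 tilt [ 0.    -0.002 -1.   ] F clamp [-0.02  0.13 -0.81] gap 0.00034522718898658276
```

Request:
jog_arm:
  increments:
    - [[-0.14,-0.108,0],[0,0,-0.004],0]
    - [[-0.14,-0.108,0],[0,0,0],0]
    - [[-0.136,-0.108,0],[0,0,0],0]
    - [[0,0,0.15],[0,0,0],0]
    - [[0,0,0.15],[0,0,0],0]
    - [[0,0,0.14],[0,0,0],0]
    - [[0,0,0.06],[0,0,0],0]
    - [[0,0,0],[0,0,0],0]

```text
time_s: 2.1
ee_pos: [0.4541, 0.0055, 0.1029]
ee_rot: [-0.003, 0.256, 0.967, -0.0]
contact_force: [-0.7, -0.5, -0.1]
finger_gap: 0.0001
gripper_force: 0.0
```

```bash
python3 st.py; python3 - <<'E'
from h import *
import cv2
L=[]
for n in("scene","top"):
    I=imaging.read_camera(n)[:,:,::-1]
    x,y=proj(n,w([0.61704,-0.09268,-0.52565],[-120,0,60]))[0].astype(int)
    L.append(cv2.resize(I[y-60:y+60,x-60:x+60],None,fx=3.3,fy=3.3))
cv2.imwrite("pics/a.png",np.hstack(L))
E
```

```text
t 2.1 clamp mm [-190.2    3.2  102.9] toolx vs -X deg 0.39 tilt [-0.006  0.001 -1.   ] F clamp [-0.38 -0.79 -0.06] gap 9.792423370189278e-05
```

View pics/a.png

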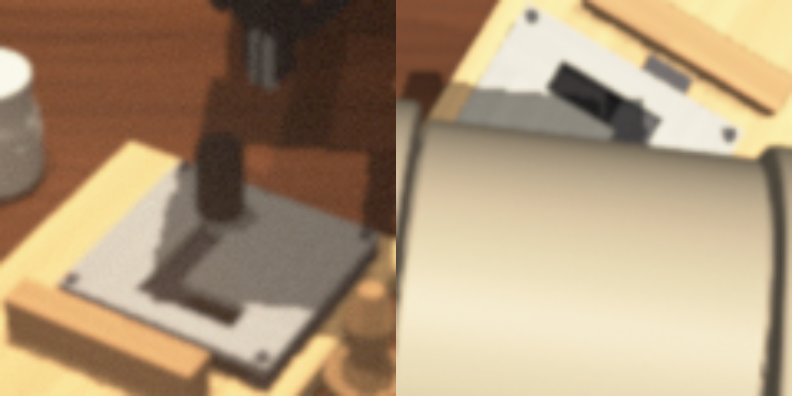

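The shut fingers are behind the grip (fingers at about (263,60) in the crop, grip at (220,180)), still above it. I'll go down next.

Request:
jog_arm:
  increments:
    - [[0,0,0],[0,0,0],0]
    - [[0,0,0],[0,0,0],0]

```text
time_s: 2.4
ee_pos: [0.4581, 0.0047, 0.1079]
ee_rot: [0.001, 0.257, 0.967, 0.0]
contact_force: [0.8, 0.6, -0.0]
finger_gap: 0.0
gripper_force: 0.0
```

```bash
python3 st.py
```

```text
t 2.4 clamp mm [-186.4    4.5  107.9] toolx vs -X deg 0.39 tilt [ 0.003 -0.    -1.   ] F clamp [ 0.38  0.92 -0.01] gap 8.361139738027273e-06
```

Request:
jog_arm:
  increments:
    - [[0,-0.018,0.1],[0,0,0.004],0]
    - [[0,0,0.1],[0,0,0],0]
    - [[0,0,0],[0,0,0],0]
    - [[-0.04,0,0],[0,0,0],0]
    - [[-0.03,0,0],[0,0,0],0]
    - [[0,0,0],[0,0,0],0]
    - [[0,0,0],[0,0,0],0]

```text
time_s: 3.1
ee_pos: [0.4709, -0.0083, 0.0574]
ee_rot: [0.001, 0.26, 0.966, 0.0]
contact_force: [-0.4, -0.5, 0.5]
finger_gap: 0.0001
gripper_force: 0.0
```

```bash
python3 st.py
```

```text
t 3.1 clamp mm [-168.8   -0.3   57.4] toolx vs -X deg -0.01 tilt [ 0.002 -0.    -1.   ] F clamp [-0.07 -0.64  0.52] gap 0.00012104222487662849
```

Request:
jog_arm:
  increments:
    - [[-0.016,0,0],[0,0,0],0]
    - [[-0.016,0,0],[0,0,0],0]
    - [[-0.016,0,0],[0,0,0],0]
    - [[-0.016,0,0],[0,0,0],0]
    - [[-0.016,0,0],[0,0,0],0]
    - [[-0.016,0,0],[0,0,0],0]
    - [[-0.016,0,0],[0,0,0],0]
    - [[-0.016,0,0],[0,0,0],0]
    - [[-0.016,0,0],[0,0,0],0]
    - [[-0.016,0,0],[0,0,0],0]
    - [[-0.016,0,0],[0,0,0],0]
    - [[-0.016,0,0],[0,0,0],0]

```text
time_s: 4.3
ee_pos: [0.5115, -0.0322, 0.0562]
ee_rot: [-0.0, 0.26, 0.966, -0.0]
contact_force: [-2.9, 2.0, 1.2]
finger_gap: -0.0
gripper_force: 1.4
```

```bash
python3 st.py
```

```text
t 4.3 clamp mm [-121.6   -0.6   56.2] toolx vs -X deg 0.02 tilt [-0. -0. -1.] F clamp [-3.51  0.27  1.22] gap -2.4477177044940018e-05
```

Contact is clean at about 3.5 N. I'll keep pushing, slower near the end.

Request:
jog_arm:
  increments:
    - [[-0.016,0,0],[0,0,0],0]
    - [[-0.016,0,0],[0,0,0],0]
    - [[-0.016,0,0],[0,0,0],0]
    - [[-0.012,0,0],[0,0,0],0]
    - [[-0.008,0,0],[0,0,0],0]
    - [[-0.006,0,0],[0,0,0],0]
    - [[-0.004,0,0],[0,0,0],0]
    - [[0,0,0],[0,0,0],0]

```text
time_s: 5.1
ee_pos: [0.5283, -0.0419, 0.0563]
ee_rot: [0.0, 0.26, 0.966, -0.0]
contact_force: [-0.4, 0.0, -0.0]
finger_gap: 0.0001
gripper_force: 0.5
```

```bash
python3 st.py
```

```text
t 5.1 clamp mm [-102.2   -0.6   56.3] toolx vs -X deg 0.02 tilt [ 0. -0. -1.] F clamp [-0.36 -0.19 -0.05] gap 7.533920221119243e-05
```

Request:
jog_arm:
  increments:
    - [[-0.006,0,0],[0,0,0],0]
    - [[-0.006,0,0],[0,0,0],0]
    - [[-0.006,0,0],[0,0,0],0]
    - [[-0.004,0,0],[0,0,0],0]

```text
time_s: 5.5
ee_pos: [0.533, -0.0447, 0.0562]
ee_rot: [-0.0, 0.26, 0.966, -0.0]
contact_force: [-2.3, 1.5, 0.9]
finger_gap: -0.0002
gripper_force: 1.3
```

```bash
python3 st.py
```

```text
t 5.5 clamp mm [-96.8  -0.6  56.2] toolx vs -X deg 0.02 tilt [-0. -0. -1.] F clamp [-2.7   0.11  0.9 ] gap -0.0001759064815218365
```

Request:
jog_arm:
  increments:
    - [[-0.004,0,0],[0,0,0],0]
    - [[-0.004,0,0],[0,0,0],0]

```text
time_s: 5.7
ee_pos: [0.5347, -0.0457, 0.0563]
ee_rot: [-0.0, 0.26, 0.966, -0.0]
contact_force: [-3.0, 1.8, 1.7]
finger_gap: 0.0001
gripper_force: 1.3
```

Request:
jog_arm:
  increments:
    - [[-0.004,0,0],[0,0,0],0]

```text
time_s: 5.8
ee_pos: [0.5356, -0.0461, 0.0563]
ee_rot: [-0.0, 0.26, 0.966, -0.0]
contact_force: [-2.0, 1.7, 1.0]
finger_gap: 0.0003
gripper_force: 1.3
```

Request:
jog_arm:
  increments:
    - [[-0.004,0,0],[0,0,0],0]

```text
time_s: 5.9
ee_pos: [0.536, -0.0464, 0.0562]
ee_rot: [-0.001, 0.26, 0.966, 0.0]
contact_force: [-7.7, 3.8, 5.4]
finger_gap: -0.0002
gripper_force: 4.1
```

```bash
python3 st.py
```

```text
t 5.9 clamp mm [-93.3  -0.6  56.2] toolx vs -X deg 0.02 tilt [-0.001  0.    -1.   ] F clamp [-8.55 -0.54  5.36] gap -0.00019928676183197873
```

Request:
jog_arm:
  increments:
    - [[-0.002,0,0],[0,0,0],0]
    - [[0,0,0],[0,0,0],0]

```text
time_s: 6.1
ee_pos: [0.536, -0.0463, 0.0562]
ee_rot: [-0.001, 0.26, 0.966, 0.0]
contact_force: [-8.4, 3.9, 5.8]
finger_gap: -0.0001
gripper_force: 4.0
```

```bash
python3 st.py; python3 - <<'E'
from h import *
import cv2
L=[]
for n in("scene","top"):
    I=imaging.read_camera(n)[:,:,::-1]
    x,y=proj(n,w([0.61704,-0.09268,-0.52565],[-50,0,60]))[0].astype(int)
    L.append(cv2.resize(I[y-60:y+60,x-60:x+60],None,fx=3.3,fy=3.3))
cv2.imwrite("pics/b.png",np.hstack(L))
E
```

```text
t 6.1 clamp mm [-93.4  -0.6  56.2] toolx vs -X deg 0.03 tilt [-0.002  0.001 -1.   ] F clamp [-9.24 -0.88  5.8 ] gap -8.021085445887286e-05
```

View pics/b.png

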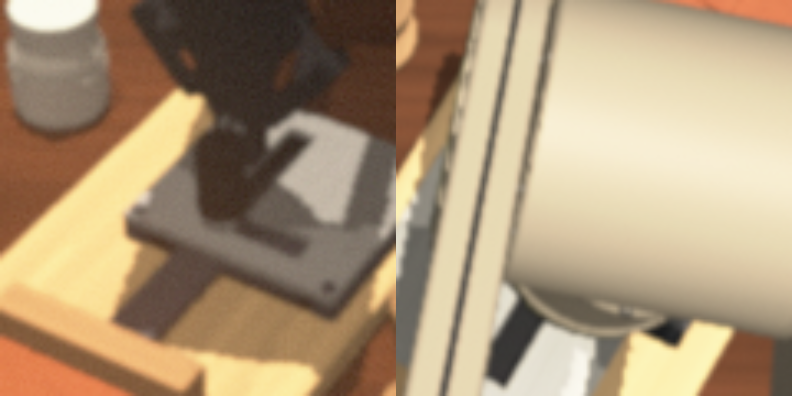

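The scene crop shows the grip at the slot corner (about (215,190)), with the jaw against the tile at lower left. Next I back off and go round to the -y side.

Request:
jog_arm:
  increments:
    - [[0.03,0,0],[0,0,0],0]
    - [[0.05,0,0],[0,0,0],0]
    - [[0,-0.06,0],[0,0,0],0]
    - [[0,-0.08,0],[0,0,0],0]
    - [[0,-0.04,0],[0,0,0],0]
    - [[0,0,0],[0,0,0],0]
    - [[-0.06,0,0],[0,0,0],0]
    - [[-0.08,0,0],[0,0,0],0]
    - [[-0.032,0,0],[0,0,0],0]
    - [[0,0,0],[0,0,0],0]
    - [[0,0,0],[0,0,0],0]

```text
time_s: 7.3
ee_pos: [0.5337, -0.0969, 0.056]
ee_rot: [-0.0, 0.26, 0.966, 0.0]
contact_force: [-0.8, 0.3, -0.3]
finger_gap: -0.0
gripper_force: 0.0
```

```bash
python3 st.py
```

```text
t 7.3 clamp mm [-70.  -45.5  56. ] toolx vs -X deg 0.02 tilt [-0.001  0.    -1.   ] F clamp [-0.82 -0.16 -0.35] gap -2.049176109742792e-05
```

Request:
jog_arm:
  increments:
    - [[0,0.02,0],[0,0,0],0]
    - [[0,0.02,0],[0,0,0],0]
    - [[0,0.016,0],[0,0,0],0]
    - [[0,0.012,0],[0,0,0],0]
    - [[0,0.012,0],[0,0,0],0]
    - [[0,0.012,0],[0,0,0],0]
    - [[0,0.012,0],[0,0,0],0]

```text
time_s: 8.0
ee_pos: [0.547, -0.0749, 0.0563]
ee_rot: [-0.0, 0.26, 0.966, -0.0]
contact_force: [-2.8, -2.0, 2.3]
finger_gap: 0.0002
gripper_force: 1.8
```

```bash
python3 st.py
```

```text
t 8.0 clamp mm [-69.5 -19.8  56.3] toolx vs -X deg 0.01 tilt [-0.001 -0.    -1.   ] F clamp [-1.38 -3.12  2.27] gap 0.00015734292702428395
```

Request:
jog_arm:
  increments:
    - [[0,0.012,0],[0,0,0],0]
    - [[0,0.012,0],[0,0,0],0]

```text
time_s: 8.2
ee_pos: [0.5501, -0.0695, 0.0563]
ee_rot: [-0.0, 0.26, 0.966, -0.0]
contact_force: [-2.8, -2.4, 2.7]
finger_gap: -0.0002
gripper_force: 1.8
```

Request:
jog_arm:
  increments:
    - [[0,0.012,0],[0,0,0],0]
    - [[0,0.012,0],[0,0,0],0]
    - [[0,0.012,0],[0,0,0],0]

```text
time_s: 8.5
ee_pos: [0.5547, -0.0616, 0.0562]
ee_rot: [-0.0, 0.26, 0.966, -0.0]
contact_force: [-2.8, -2.1, 2.0]
finger_gap: -0.0
gripper_force: 1.9
```

```bash
python3 st.py
```

```text
t 8.5 clamp mm [-69.5  -4.4  56.2] toolx vs -X deg 0.02 tilt [-0.  0. -1.] F clamp [-1.33 -3.21  1.97] gap -6.040785123193701e-06
```

Sliding at about 3 N. Expected end is around y = 17–22.

Request:
jog_arm:
  increments:
    - [[0,0.012,0],[0,0,0],0]
    - [[0,0.012,0],[0,0,0],0]
    - [[0,0.012,0],[0,0,0],0]
    - [[0,0.012,0],[0,0,0],0]
    - [[0,0.012,0],[0,0,0],0]

```text
time_s: 9.0
ee_pos: [0.5623, -0.0486, 0.0563]
ee_rot: [-0.0, 0.26, 0.966, -0.0]
contact_force: [-4.0, -2.2, 1.7]
finger_gap: 0.0
gripper_force: 1.9
```

Request:
jog_arm:
  increments:
    - [[0,0.008,0],[0,0,0],0]
    - [[0,0.006,0],[0,0,0],0]

```text
time_s: 9.2
ee_pos: [0.5641, -0.0456, 0.0563]
ee_rot: [-0.0, 0.26, 0.966, 0.0]
contact_force: [-2.8, -3.3, 0.5]
finger_gap: -0.0001
gripper_force: 1.8
```

```bash
python3 st.py
```

```text
t 9.2 clamp mm [-69.4  14.1  56.3] toolx vs -X deg 0.03 tilt [-0.  0. -1.] F clamp [-0.83 -4.25  0.54] gap -9.35848823089761e-05
```

Request:
jog_arm:
  increments:
    - [[0,0.006,0],[0,0,0],0]
    - [[0,0.006,0],[0,0,0],0]

```text
time_s: 9.4
ee_pos: [0.5655, -0.0432, 0.0563]
ee_rot: [-0.0, 0.26, 0.966, 0.0]
contact_force: [-2.7, -2.5, 2.2]
finger_gap: 0.0002
gripper_force: 1.8
```

Request:
jog_arm:
  increments:
    - [[0,0.005,0],[0,0,0],0]

```text
time_s: 9.5
ee_pos: [0.5662, -0.0421, 0.0563]
ee_rot: [0.0, 0.26, 0.966, 0.0]
contact_force: [-4.2, -2.4, 1.1]
finger_gap: -0.0001
gripper_force: 1.8
```

Request:
jog_arm:
  increments:
    - [[0,0.004,0],[0,0,0],0]

```text
time_s: 9.6
ee_pos: [0.5666, -0.0412, 0.0563]
ee_rot: [-0.0, 0.26, 0.966, -0.0]
contact_force: [-2.9, -2.0, 0.6]
finger_gap: 0.0
gripper_force: 1.8
```

```bash
python3 st.py
```

```text
t 9.6 clamp mm [-69.4  19.2  56.3] toolx vs -X deg 0.02 tilt [-0.  0. -1.] F clamp [-1.54 -3.23  0.62] gap 2.0180044262652913e-05
```

Request:
jog_arm:
  increments:
    - [[0,0.004,0],[0,0,0],0]

```text
time_s: 9.7
ee_pos: [0.5669, -0.0408, 0.0562]
ee_rot: [-0.0, 0.26, 0.966, -0.0]
contact_force: [-7.0, -7.0, 3.1]
finger_gap: -0.0001
gripper_force: 4.7
```

Request:
jog_arm:
  increments:
    - [[0,0.004,0],[0,0,0],0]

```text
time_s: 9.8
ee_pos: [0.567, -0.0406, 0.0562]
ee_rot: [-0.001, 0.26, 0.966, -0.001]
contact_force: [-9.7, -10.2, 5.5]
finger_gap: -0.0002
gripper_force: 6.8
```

Request:
jog_arm:
  increments:
    - [[0,0.004,0],[0,0,0],0]

```text
time_s: 9.9
ee_pos: [0.567, -0.0405, 0.0562]
ee_rot: [-0.001, 0.26, 0.966, -0.002]
contact_force: [-11.8, -14.6, 7.2]
finger_gap: -0.0002
gripper_force: 9.0
```

```bash
python3 st.py
```

```text
t 9.9 clamp mm [-69.5  20.1  56.2] toolx vs -X deg 0.0 tilt [-0.003 -0.003 -1.   ] F clamp [ -2.87 -18.6    7.21] gap -0.00019885241253591457
```

It has reached the hard stop. I'll hold briefly, back off and lift.

Request:
jog_arm:
  increments:
    - [[0,-0.006,0],[0,0,0],0]
    - [[0,0,0],[0,0,0],0]
    - [[0,-0.04,0],[0,0,0],0]
    - [[0,-0.08,0],[0,0,0],0]
    - [[0,0,-0.1],[0,0,0],0]
    - [[0,0,-0.18],[0,0,0],0]
    - [[0,0,-0.18],[0,0,0],0]
    - [[0,0,-0.18],[0,0,0],0]
    - [[0.18,0,0],[0,0,0],0]
    - [[0.18,0,0],[0,0,0],0]
    - [[0.18,0.0,0],[0,0,0],0]
    - [[0.18,0,0],[0,0,0],0]

```text
time_s: 11.1
ee_pos: [0.3956, 0.025, 0.2163]
ee_rot: [0.001, 0.26, 0.966, 0.001]
contact_force: [0.3, 0.2, 0.2]
finger_gap: 0.0
gripper_force: 0.0
```

Request:
jog_arm:
  increments:
    - [[0.1,0.16,0],[0,0,0],0]
    - [[0.1,0.16,0],[0,0,0],0]
    - [[0.1,0.16,0],[0,0,0],0]
    - [[0.1,0.16,0],[0,0,0],0]
    - [[0,0.18,0],[0,0,0],0]
    - [[0,0.18,0],[0,0,0],0]
    - [[0,0,0],[0,0,0],0]
    - [[0,0,0],[0,0,0],0]
    - [[0,0,0],[0,0,0],0]

```text
time_s: 12.0
ee_pos: [0.4353, 0.2902, 0.2165]
ee_rot: [0.0, 0.26, 0.966, 0.0]
contact_force: [0.4, -0.6, 1.0]
finger_gap: -0.0001
gripper_force: 0.0
```

```bash
python3 st.py; python3 - <<'E'
from h import *
import cv2
L=[]
for n in("scene","top"):
    I=imaging.read_camera(n)[:,:,::-1]
    x,y=proj(n,w([0.61704,-0.09268,-0.52565],[-50,0,60]))[0].astype(int)
    L.append(cv2.resize(I[y-120:y+120,x-120:x+120],None,fx=1.66,fy=1.66))
cv2.imwrite("pics/c.png",np.hstack(L))
E
```

```text
t 12.0 clamp mm [-349.3  240.1  216.5] toolx vs -X deg 0.01 tilt [ 0.  0. -1.] F clamp [ 0.62 -0.34  0.95] gap -0.00013840387848916734
```

View pics/c.png

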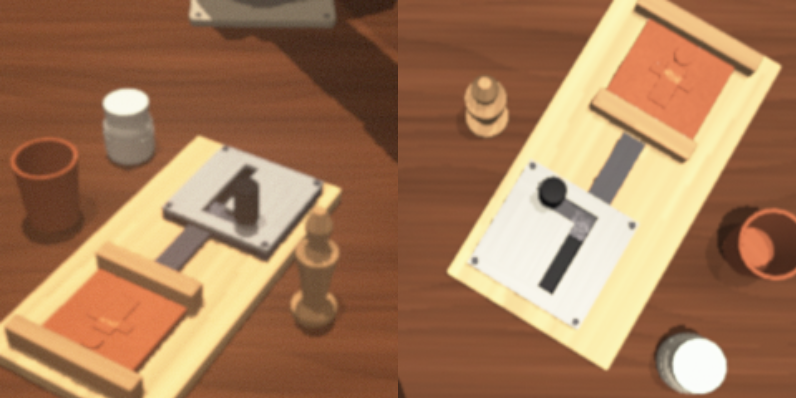

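The grip is at the blind end of the short leg (about (247,205) in the scene crop and (552,192) in the top crop). The jaw is on the tile, the bystanders stand where they were, and the arm is clear.

```bash
python3 -c "
from bench import ticket
print(ticket.sign_off())"
```

```text
the job is handed in; nothing more can be done
None
```

The clamp is closed and locked: the last pictures show the jaw against the tile, the pin at the closed end of the short leg, and the figure, jar and cup undisturbed; I handed the job in at about 12 s, and no verdict came back.

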